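# Load the succulent grow stand, lock its tray and start the lamp

### The job

Stand every potted succulent upright in the pulled-out tray of the grow stand, one to a compartment, then push the tray fully home under the lamp and lock it by pushing the lock pin fully through the holes of the bracket and the tray. Only then turn the power switch on the control box to on, and after that press the start button all the way down and let it come up again. Leave the other things on the table where they are.

Things in the scene. Friction and masses are not known exactly. Their poses are not given: they have to be found in the camera images.
- pot1: (all sizes in mm) one of three or four alike potted succulents: plain white square ceramic pot, 48 x 48 and 58 tall, about 0.16 kg, with a green rosette reaching 84 above its foot; origin: centre of its underside; z up; sides along its own x and y. Absent in some starts
- pot2: (all sizes in mm) one of three or four alike potted succulents: plain white square ceramic pot, 48 x 48 and 58 tall, about 0.16 kg, with a green rosette reaching 84 above its foot; origin: centre of its underside; z up; sides along its own x and y. Absent in some starts
- pot3: (all sizes in mm) one of three or four alike potted succulents: plain white square ceramic pot, 48 x 48 and 58 tall, about 0.16 kg, with a green rosette reaching 84 above its foot; origin: centre of its underside; z up; sides along its own x and y. Absent in some starts
- pot4: (all sizes in mm) one of three or four alike potted succulents: plain white square ceramic pot, 48 x 48 and 58 tall, about 0.16 kg, with a green rosette reaching 84 above its foot; origin: centre of its underside; z up; sides along its own x and y. Absent in some starts
- pin: loose lock pin lying on the table: square brass head 18 x 18, 34 long; round steel shank 10 in diameter, 40 long, tip chamfered; 50 g. Origin: on the axis at the shoulder between head and shank; x points along the shank to its tip, the head spans x = 0 to -34. Lying (on any of the head's four sides) its axis is 9 above the table
- stand: fixed dark wood plant stand, base board 260 x 210 x 12, an upright brass LED lamp at its rear (post at x = +145, lamp bar 120 wide at x = +128, about 290 high); origin: on the table below the centre of the tray when the tray is home. x points away from the robot (to the rear, the lamp side), y to the left, z up
- lock_hole (a point): mouth of the lock hole on the outer (left, +y) face of the stand's upright aluminium bracket, 58 above the table; axes as the stand's. The hole, 13 in diameter, runs level along -y through the bracket (8 thick), a 4 gap and the tray's lug (8 thick) when the tray is home. Bracket and lug are 44 wide along x, tops at 86. The pin goes in along -y until its shoulder meets the bracket
- tray (a joint): slide of the grey plastic tray, metres: 0 = pushed home (to the rear, under the lamp, both lock holes in line), grows as the tray is pulled out towards the robot, at most 0.09. Stays where it is left; about 3 N moves it
- tray_floor (a point): centre of the tray's inner floor, 18 above the table; moves with the tray, axes as the stand's. The tray is 176 x 176 outside with walls and one cross-shaped divider 4 thick, rising 22 above the floor: four open compartments about 82 square, centred at (+-43, +-43) from this point
- tray_pull (a point): middle of the front face of the brass pull on the tray's front (towards -x), 30 above the table; the pull is 70 wide along y, 16 tall, and stands 12 out from the tray wall
- control_box: fixed white control box of the lamp, 170 (x) x 100 (y) x 45 tall; origin: centre of its underside. Rotary power switch at x = -45, push button at x = +48, both on its top
- power (a joint): rotary power switch, radians: 0 = off (its bar grip lies along the box's x), pi/3 = on; turns clockwise seen from above, through 60 degrees between end stops; friction holds it
- power_grip (a point): on the switch's axis at the height to grip, 82 above the table; the bar grip is 46 long, 14 thick, reaching 7 above this point and 23 below it, where a round skirt 48 across begins; axes turn with the switch, x along the bar
- start (a joint): spring push button, metres: 0 = released, 0.006 = fully down; springs back, fully down takes 5 N, pressed straight down
- start_top (a point): centre of the top of the white button cap, 28 in diameter, about 67 above the table when released
- pineapple: white ceramic pineapple ornament, 64 wide, 110 tall (mm); bystander to be left alone; origin: centre of its underside
- candle_cup: amber glass candle cup, 72 wide, 70 tall (mm); bystander to be left alone; origin: centre of its underside
- trinket_box: wooden trinket box, 60 square, 62 tall (mm); bystander to be left alone; origin: centre of its underside
- brass_orb: openwork brass orb on a small foot, about 86 wide and tall (mm); bystander to be left alone; origin: centre of its underside
- remote: black remote control, 150 x 45 x 18, lying (mm); bystander to be left alone; origin: centre of its underside
There are look-alikes about, which are no part of the job. What is shaped like the control_box but yellow is not meant.

How it is judged (in metres and radians):
On the way, in this order (a step that is already met when the one before it is completed fails the run):
1. every pot present stands upright on the floor of a tray compartment (x of pot1 in the frame of tray_floor between -0.07 and 0.07 m and y of pot1 in the frame of tray_floor between -0.07 and 0.07 m and z of pot1 in the frame of tray_floor between -0.006 and 0.006 m and angle between each of pot1, pot2, pot3, pot4's own z axis and vertical below 0.12 rad and x of pot2 in the frame of tray_floor between -0.07 and 0.07 m and y of pot2 in the frame of tray_floor between -0.07 and 0.07 m and z of pot2 in the frame of tray_floor between -0.006 and 0.006 m and x of pot3 in the frame of tray_floor between -0.07 and 0.07 m and y of pot3 in the frame of tray_floor between -0.07 and 0.07 m and z of pot3 in the frame of tray_floor between -0.006 and 0.006 m and x of pot4 in the frame of tray_floor between -0.07 and 0.07 m and y of pot4 in the frame of tray_floor between -0.07 and 0.07 m and z of pot4 in the frame of tray_floor between -0.006 and 0.006 m), for 0.2 s.
2. the tray is home and the pin is pushed through both holes (value of joint tray below 0.005 m and distance between pin and lock_hole below 0.009 m and angle between the x axis of pin and the y axis of stand, either way round below 0.3 rad), for 0.2 s.
3. the power switch is on (value of joint power above 0.9 rad), for 0.2 s.
4. the start button is pressed fully down (value of joint start above 0.005 m), for 0.05 s.
At the end, for the whole second after the job is handed in: Every pot present upright (0.12 rad) on the floor of a tray compartment (6 mm); tray home (5 mm); pin shoulder within 9 mm of the hole mouth, axis within 0.3 rad; switch past 0.9 rad; button released (1 mm); pots and pin at rest (all of step 1 and all of step 2 and value of joint power above 0.9 rad and value of joint start below 0.001 m and linear speed of each of pot1, pot2, pot3, pot4, pin below 0.02 m/s); the robot touches nothing.
It fails at once if a bystander that should be left alone is pushed more than 4 cm aside (distance of any of pineapple, candle_cup, trinket_box, brass_orb, remote from where it was at the start of the episode above 0.04 m).
It fails at once if a bystander that should be left alone is knocked over (angle between any of pineapple, candle_cup, trinket_box, brass_orb, remote's own z axis and vertical above 0.5 rad).
Of pot1, pot2, pot3, pot4 only 3 to 4 are there at a start; the rules pass over those that are not, and their reading is None.
At some moment in a run one of pot1, pot2, pot3, pot4 may be knocked a few centimetres aside while the robot is not near it.
Once in a run the grip may slacken for a moment while it holds something.
It also fails if it takes over 200 s, if anything falls off the work surface, if the arm or the gripper's body presses on something with over 40 N, if the wrist force passes 120 N, or if a joint passes its speed limit or range.

### The arm

A 6-joint arm with a two-finger parallel gripper is mounted at the origin on the work surface. World frame = base frame: x ahead of the robot, y to its left, z up, the work surface at z = 0. Lengths are in mm, angles in rad, forces in N, time in s.
With the tool pointing down it reaches from about 250 to 775 mm from the base axis. Payload 4 kg.
Tool frame: the origin (TCP) lies midway between the tips of the shut fingers; the grasp point (between the pads) lies env.tcp_to_grasp behind it (env.tcp_to_grasp is the distance from the TCP to the grasp point, in mm); z points along the fingers, y is the line along which they close (so a half turn about z gives the same grasp; the last joint's range is limited). The gripper opens to 85 mm and grips with 20 to 120 N. Pads are 22 mm wide; open, the fingers measure 114 mm over their backs; the gripper's body (76 mm by 85 mm) begins 54 mm behind the grasp point. The pads swing forward as they close: fully open they stand 13 mm farther back than shut.
Start: joints at [-1.308, 0.087, 1.371, -0, 1.684, -0.103], TCP at [196.731, -513.629, 231.341] pointing down, gripper open.
Joint ranges: [-3.1, 3.1], [-0.76, 2.03], [0.27, 2.55], [-1.08, 4.22], [0.17, 2.65], [-2.57, 2.57]. Speed limits (rad/s): [2.79, 2.79, 3.14, 3.14, 3.14, 3.14].

### API

Orientations are given as a rotation vector (axis times angle).
In Python, from plant import status, eyes, job, env gives the robot as it stands.
- The arm moves only by the tool play_rows, never from a script. Its argument "deltas" is a list of rows, each a list of 4 numbers: the shift along the world's x, y, z in m, then the turn about the world's z in rad. In form: [[x, y, z, spin], ...]. A call has 1 to 20 rows; each row is the pose to reach, as a shift and turn from the pose commanded when the call began; what a row does not reach only later rows make up. A row lasts 1/12 s, in which the tool goes at most 41.7 mm and 7.16 degrees, less where a joint would pass 70% of its speed; a pose out of reach is approached as far as the arm can. A call with a gripper value outside its range is refused whole. "jaw" is the closure, from 0 (fully open) to 1 (shut), set as the call begins (left out, the last holds). The fingers move at their own pace and stop on an object; "squeeze" is the grip in N (left out, the last holds). Time passes only in rows, so rows that repeat a pose let the fingers close. It gives the time, the measured TCP pose, the force, the opening and the grip force at its end, in the units of the state.
- status.read_state(): the state, without advancing time (a new reading comes with each control period).
- eyes.get_image(name): name is "scene" or "top"; returns a dict with "img" (420x560x3 uint8, red, green, blue), "vertical_fov" (degrees; the focal length in pixels is half the picture's height over the tangent of half this angle, whatever the lens; pixels are square), "cx", "cy" (the principal point, pixels), "pose" (4x4, takes a point from camera to world coordinates). Camera axes: x right, y up, looking along -z (the intrinsics and any distortion apply to the point x, -y, -z); pixel columns grow to the right and rows downward; lengths in mm; the calibration is good to about 2 mm. A picture is of the moment at which its call begins. There is no depth.
- job.hand_in(): hands the job in; it is judged then, once.
Trained networks look in a picture, given as the dict that the camera call returned (one of the last four; its "shot" number tells which), for a name from the list of things; names that differ only in an ending like _2 or _b are one class to them, and where a whole thing is asked for, a point or a joint stands for the part that bears it (a point fixed in the world has none). Each returns a list of dicts, best first, with "confidence" (0 to 1); they miss things now and then, are a little off and sometimes report something else, mostly with a low value. They report only what shows in the picture. A call takes as long as a camera call. They do not tell look-alikes from the thing itself.
- eyes.search_frame(picture, thing): "xyz" ([x, y, z] in mm, in world coordinates, good to about 4 mm: the middle of the surface that is visible of it).
The state is a dict: "t": time; "joint_pos": joint angles; "joint_vel": joint speeds; "joint_torque": joint torques, N m; "position": TCP position; "ee_rot": TCP orientation; "wrist_force": force on the tool from outside, world axes, zero at the start; "wrist_torque": the same for the moment, N m; "width": finger opening in mm; "grip_force": force on a finger pad.
Only numpy, scipy, OpenCV 4.12 (cv2) and the standard library are available. Lean on these libraries where they do the work, as an engineer would, in place of code of your own. Each camera call takes 0.05 s, during which the arm holds its last target. There are 200 camera calls.

## Working session

There is one attempt and no reset: what is moved stays moved. The work goes in short steps, Python scripts to look and compute and a tool call to move; the robot and the scene stay as the last step left them, time stands still between calls to the robot, and variables do not carry over. Pictures are saved under pics/ and viewed, at most 16 in all, crops included, and the job is handed in when it is done.

Besides the shell and the picture viewer there is one more tool, called after ">>>" as name(argument=value, ...), one argument or row to a line, values as JSON. play_rows: Moves the arm, as the interface text tells. Its arguments: {"type":"object","properties":{"deltas":{"type":"array","items":{"type":"array","items":{"type":"number"}}},"jaw":{"type":"number"},"squeeze":{"type":"number"}},"required":["deltas"]}

```bash
ls; mkdir -p pics
cat > h.py <<'E'
import numpy as np, cv2
from plant import status, eyes, job, env
def shot(name,fn=None):
    p=eyes.get_image(name)
    if fn: cv2.imwrite('pics/'+fn,cv2.cvtColor(p['img'],cv2.COLOR_RGB2BGR))
    return p
def px2w(p,u,v,z):
    f=210/np.tan(np.radians(p['vertical_fov'])/2)
    P=np.array(p['pose']); d=P[:3,:3]@np.array([(u-p['cx'])/f,-(v-p['cy'])/f,-1]); o=P[:3,3]
    return o+d*(z-o[2])/d[2]
def w2px(p,X):
    f=210/np.tan(np.radians(p['vertical_fov'])/2)
    P=np.array(p['pose']); c=P[:3,:3].T@(np.array(X)-P[:3,3])
    return np.array([p['cx']+f*c[0]/-c[2], p['cy']-f*c[1]/-c[2]])
E
python3 - <<'E'
from h import *
for n in ['scene','top']:
    p=shot(n,n+'1.png'); print(n,{k:(np.round(v,2).tolist() if k=='pose' else v) for k,v in p.items() if k!='img'})
    for t in ['pot1','pin','stand','control_box','tray_floor','tray_pull','power_grip','start_top','pineapple','candle_cup','trinket_box','brass_orb','remote']:
        for r in eyes.search_frame(p,t):
            if r['confidence']>.25: print(t,np.round(r['xyz']),round(r['confidence'],2),np.round(w2px(p,r['xyz'])))
print(status.read_state(), env.tcp_to_grasp)
E
```

```text
pics
scene {'vertical_fov': 47.447694175906165, 'cx': 279.3280277290108, 'cy': 210.5181716914437, 'pose': [[0.72, -0.46, 0.51, 1137.07], [0.69, 0.51, -0.52, -606.75], [-0.02, 0.73, 0.69, 892.34], [0.0, 0.0, 0.0, 1.0]], 'shot': 1}
pot1 [393. 206.  48.] 0.83 [294. 161.]
pot1 [395. 306.  42.] 0.82 [317. 148.]
pot1 [511. 285.  46.] 0.77 [343. 166.]
pot1 [653. 306.  41.] 0.67 [389. 185.]
pin [ 388. -296.   10.] 0.79 [151. 267.]
stand [646.  19.  19.] 0.77 [318. 247.]
control_box [ 570. -298.   45.] 0.97 [196. 301.]
tray_floor [555.  26.  23.] 0.94 [293. 226.]
tray_pull [557.  26.  24.] 0.55 [294. 226.]
power_grip [ 316. -154.   69.] 0.67 [176. 206.]
power_grip [ 519. -298.   63.] 0.61 [180. 283.]
power_grip [394. 304.  48.] 0.27 [316. 146.]
start_top [ 610. -290.   68.] 0.63 [210. 303.]
pineapple [580. 413.  55.] 0.81 [389. 153.]
pineapple [ 608. -284.   68.] 0.46 [211. 301.]
candle_cup [463. 447.  46.] 0.87 [363. 135.]
candle_cup [514. 286.  47.] 0.63 [344. 166.]
trinket_box [ 720. -239.   62.] 0.84 [265. 320.]
trinket_box [ 508. -451.   50.] 0.65 [119. 328.]
brass_orb [ 507. -450.   52.
[... 1376 characters left out ...]
'joint_pos': array([-1.30808632e+00,  8.71570814e-02,  1.37067653e+00, -2.81586621e-05,
        1.68361210e+00, -1.03113796e-01]), 'joint_vel': array([ 0.00148344, -0.00168079, -0.00080327,  0.00086052,  0.00099779,
        0.00199411]), 'joint_torque': array([-1.19767986e-05, -3.51715565e+01, -3.13454211e+01, -9.16330828e-05,
        3.51020026e-04, -4.71961968e-06]), 'position': array([ 196.72965952, -513.62978998,  231.37628215]), 'ee_rot': array([ 3.08903993e+00,  5.71403860e-01, -2.54091421e-05]), 'wrist_force': array([ 0.82563547, -0.57303917,  1.15001681]), 'wrist_torque': array([-0.00038513,  0.00560327, -0.00041454]), 'grip_force': 0.0, 'width': 85.27048966150113} 18.700000000000003
```

View pictures.

View pics/scene1.png

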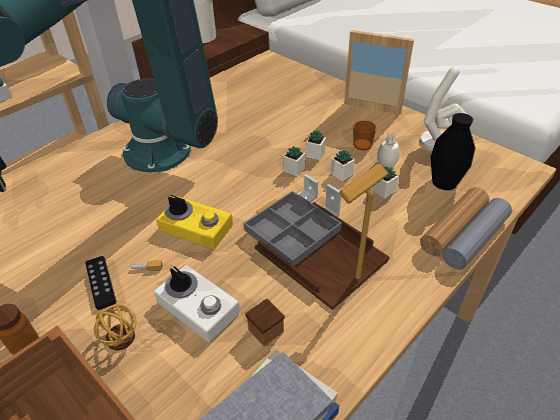

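View pics/top1.png

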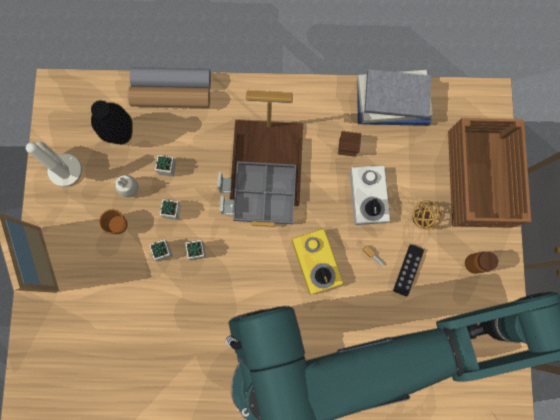

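Run:
```python
import cv2, numpy as np
t=cv2.imread('pics/top1.png'); s=cv2.imread('pics/scene1.png')
def c(im,x,y,w,h,k): return cv2.resize(im[y:y+h,x:x+w],None,fx=k,fy=k,interpolation=cv2.INTER_CUBIC)
# top: pots 145..215 x 150..265 ; stand 210..310 x 85..235
A=c(t,145,145,80,120,5)   #400x600
B=c(t,210,135,100,75,4); B2=c(t,340,160,100,110,4)[:300]
B2=c(t,345,160,80,60,5)   #400x300
D=c(t,210,160,100,75,4)   #400x300
cv2.imwrite('pics/m1.png',np.hstack([A,np.vstack([D,B2])]))
E=c(s,275,120,134,100,3)  # 402x300
F=c(s,240,170,134,100,3)
G=c(s,120,250,134,100,3)
H=c(t,355,235,67,50,6)
cv2.imwrite('pics/m2.png',np.vstack([np.hstack([E[:,:400],F[:,:400]]),np.hstack([G[:,:400],H[:,:400]])]))
```

```text
(no output)
```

View pics/m1.png

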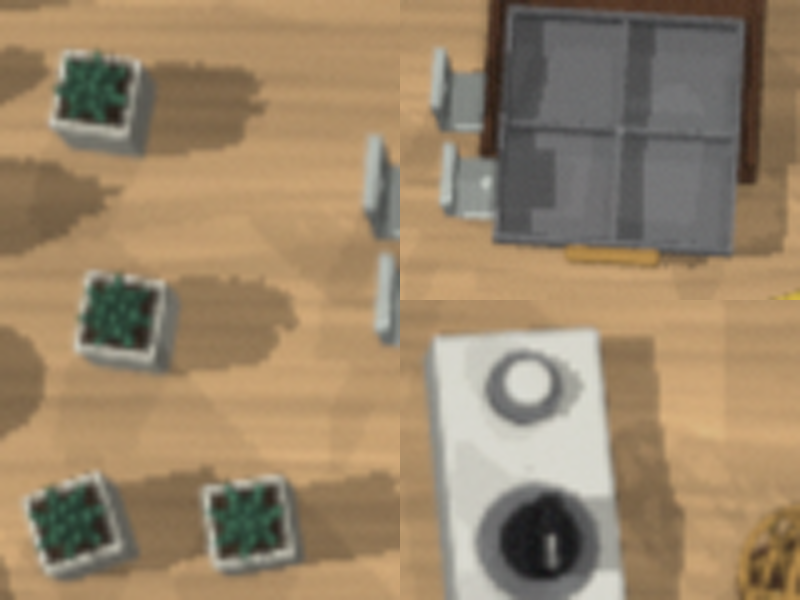

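View pics/m2.png

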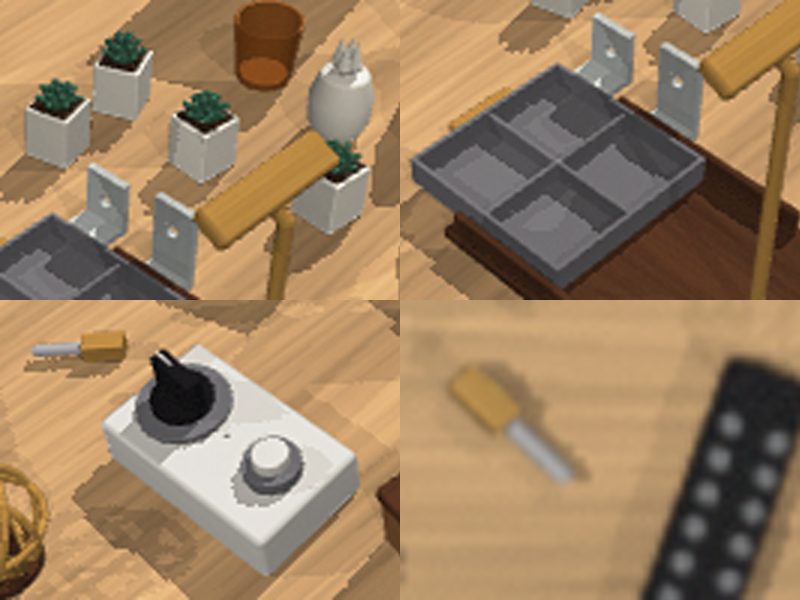

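```bash
cat >> h.py <<'E'
from scipy.optimize import minimize, least_squares
def masks(p):
    hsv=cv2.cvtColor(p['img'],cv2.COLOR_RGB2HSV).astype(int)
    green=(hsv[...,0]>50)&(hsv[...,0]<95)&(hsv[...,1]>70)
    white=(hsv[...,1]<55)&(hsv[...,2]>70)
    return white,green
def rot(a): return np.array([[np.cos(a),-np.sin(a)],[np.sin(a),np.cos(a)]])
def boxpts(x,y,a,lx,ly,z0,z1):
    c=np.array([[sx*lx/2,sy*ly/2] for sx,sy in((1,1),(1,-1),(-1,-1),(-1,1))])@rot(a).T+[x,y]
    return np.vstack([np.c_[c,np.full(4,z)] for z in(z0,z1)])
S=4
def fitbox(ps,x,y,lx,ly,z0,z1,angs,off=0):
    data=[]
    for p in ps:
        W,G=masks(p); u,v=w2px(p,[x,y,(z0+z1)/2]).astype(int); R=int(40 if lx<60 else 55)
        u0,v0=max(u-R,0),max(v-R,0); sl=np.s_[v0:v+R,u0:u+R]
        w=cv2.resize(W[sl].astype(np.float32),None,fx=S,fy=S,interpolation=cv2.INTER_LINEAR)
        ig=cv2.dilate(G[sl].astype(np.uint8),np.ones((2,2)));ig=cv2.resize(ig,None,fx=S,fy=S,interpolation=cv2.INTER_NEAREST)>0
        data.append((p,u0,v0,w,ig))
    def cost(q,far=45):
        c=0
        for p,u0,v0,w,ig in data:
            P=np.array([w2px(p,X) for X in boxpts(q[0],q[1],q[2],lx,ly,z0,z1)])
            P=((P-[u0,v0]+.5)*S-.5)
            m=np.zeros(w.shape,np.uint8); cv2.fillConvexPoly(m,cv2.convexHull(np.round(P*16).astype(np.int32)),1,cv2.LINE_AA,4)
            near=np.zeros(w.shape,np.uint8); cv2.fillConvexPoly(near,cv2.convexHull(P.astype(np.int32)),1); near=cv2.dilate(near,np.ones((25,25)))
            c+=np.abs(m-w)[(near>0)&~ig].sum()/S/S
        return c
    best=min((minimize(cost,[x,y,a],method='Nelder-Mead',options=dict(initial_simplex=[[x,y,a],[x+10,y,a],[x,y+10,a],[x,y,a+.2]],xatol=.02,fatol=.05)) for a in angs),key=lambda r:r.fun)
    return np.round(best.x,3),round(best.fun,1)
E
python3 - <<'E'
from h import *
s=shot('scene');t=shot('top')
for x,y in [(387,211),(385,308),(504,289),(648,310)]:
    print([fitbox(ps,x,y,48,48,0,58,[-.4,0,.4]) for ps in([t],[s],[t,s])])
print('box',[fitbox(ps,560,-290,170,100,0,45,[0,.1,.2]) for ps in([t],[s],[t,s])])
# pixel points
def T(X,Y,ox,oy,k): return ((X+.5)/k-.5+ox,(Y+.5)/k-.5+oy)
print('tray top corners (z40)')
ct=[px2w(t,*T(a,b,210,160,4),40)[:2] for a,b in((110,8),(345,18),(333,252),(93,242))]
cs=[px2w(s,*T(a-400,b,240,170,3),40)[:2] for a,b in((557,66),(704,158),(560,268),(412,160))]
print(np.round(ct),np.round(cs))
for X in ct,cs:
    X=np.array(X);print(np.round(X.mean(0),1),np.linalg.norm(X-np.roll(X,1,0),axis=1).round(1))
print('bracket/lug tops z86 top-view', [px2w(t,*T(a-400,b,210,160,4),86)[:2].round() for a,b in((438,48),(438,126),(447,146),(447,216))])
print('scene lug,bracket tops', [px2w(s,*T(a-400,b,240,170,3),86)[:2].round() for a,b in((594,16),(634,38),(660,44),(703,70))])
print('holes z58', [px2w(s,*T(a-400,b,240,170,3),58)[:2].round() for a,b in((613,51),(678,82))])
print('pin z9 top', [px2w(t,*T(a-400,b-300,355,235,6),9)[:2].round(1) for a,b in((465,383),(512,425),(570,478))])
print('pin scene', [px2w(s,*T(a,b-300,120,250,3),9)[:2].round(1) for a,b in((126,345),(80,346),(33,350))])
E
```

```text
[(array([3.84320e+02, 2.23896e+02, 1.95000e-01]), np.float64(70.7)), (array([380.39 , 220.811,   0.4  ]), np.float64(89.7)), (array([3.82318e+02, 2.22960e+02, 2.20000e-01]), np.float64(192.5))]
[(array([3.81653e+02, 3.23644e+02, 3.68000e-01]), np.float64(75.3)), (array([376.149, 323.006,   0.464]), np.float64(74.3)), (array([378.696, 322.177,  -1.145]), np.float64(176.5))]
[(array([ 5.02379e+02,  3.02366e+02, -1.40000e-01]), np.float64(75.2)), (array([4.97547e+02, 3.01452e+02, 6.40000e-02]), np.float64(72.2)), (array([ 5.00177e+02,  3.01404e+02, -1.00000e-01]), np.float64(173.9))]
[(array([635.254, 323.838,   1.445]), np.float64(67.6)), (array([6.39101e+02, 3.20918e+02, 4.77000e-01]), np.float64(181.4)), (array([6.34063e+02, 3.22156e+02, 1.40000e-01]), np.float64(294.2))]
box [(array([ 5.59015e+02, -2.87188e+02,  7.90000e-02]), np.float64(319.3)), (array([ 5.53143e+02, -2.89277e+02,  5.60000e-02]), np.float64(626.3)), (array([ 5.56582e+02, -2.88091e+02,  7.00000e-02]), np.float64(987.4))]
tray top corners (z40)
[[648. 108.]
 [644. -67.]
 [468. -60.]
 [472. 116.]] [[475. 110.]
 [646. 106.]
 [639. -65.]
 [466. -62.]]
[558.   24.5] [176.8 175.3 176.7 175.5]
[556.7  22.3] [171.4 170.7 171.7 172.8]
bracket/lug tops z86 top-view [array([605., 157.]), array([548., 155.]), array([533., 148.]), array([483., 146.])]
scene lug,bracket tops [array([490., 143.]), array([535., 143.]), array([557., 152.]), array([606., 151.])]
holes z58 [array([512., 143.]), array([581., 150.])]
pin z9 top [array([ 399.3, -276.5]), array([ 379. , -299.4]), array([ 353.5, -327.4])]
pin scene [array([ 400. , -274.1]), array([ 373.4, -300.1]), array([ 348.9, -328.4])]
```

>>> play_rows(
  deltas=[
    [0.185,0.736,-0.06,-0.17],
    [0.185,0.736,-0.06,-0.17],
    [0.185,0.736,-0.06,-0.17],
    [0.185,0.736,-0.06,-0.17],
    [0.185,0.736,-0.06,-0.17],
    [0.185,0.736,-0.06,-0.17],
    [0.185,0.736,-0.06,-0.17],
    [0.185,0.736,-0.06,-0.17],
    [0.185,0.736,-0.06,-0.17],
    [0.185,0.736,-0.06,-0.17],
    [0.185,0.736,-0.06,-0.17],
    [0.185,0.736,-0.06,-0.17],
    [0.185,0.736,-0.06,-0.17],
    [0.185,0.736,-0.06,-0.17],
    [0.185,0.736,-0.06,-0.17],
    [0.185,0.736,-0.06,-0.17],
    [0.185,0.736,-0.06,-0.17],
    [0.185,0.736,-0.06,-0.17],
    [0.185,0.736,-0.06,-0.17],
    [0.185,0.736,-0.06,-0.17],
  ],
  jaw=0,
  squeeze=30,
)

```text
t: 3.17
position: [381.5, 224.8, 170.7]
ee_rot: [3.126, 0.315, -0.002]
wrist_force: [0.4, 0.0, -0.8]
width: 85.4
grip_force: 0.0
```

>>> play_rows(
  deltas=[
    [0,0,-0.06,0],
    [0,0,-0.1,0],
    [0,0,-0.13,0],
    [0,0,-0.147,0],
    [0,0,-0.147,0],
    [0,0,-0.147,0],
  ],
)

```text
t: 3.67
position: [381.0, 220.8, 23.9]
ee_rot: [3.125, 0.305, -0.004]
wrist_force: [0.2, -0.6, 1.4]
width: 85.2
grip_force: 0.0
```

>>> play_rows(
  deltas=[
    [0,0,0,0],
    [0,0,0,0],
    [0,0,0,0],
    [0,0,0,0],
    [0,0,0,0],
    [0,0,0,0],
  ],
  jaw=1,
)

```text
t: 4.17
position: [383.7, 222.9, 26.9]
ee_rot: [-3.126, -0.307, -0.008]
wrist_force: [-0.2, -2.7, 6.1]
width: 47.6
grip_force: 33.0
```

Run:
```python
from h import *
s=shot('scene')
cv2.imwrite('pics/g1.png',cv2.resize(cv2.cvtColor(s['img'][60:210,220:420],cv2.COLOR_RGB2BGR),None,fx=3,fy=3))
```

```text
(no output)
```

View pics/g1.png

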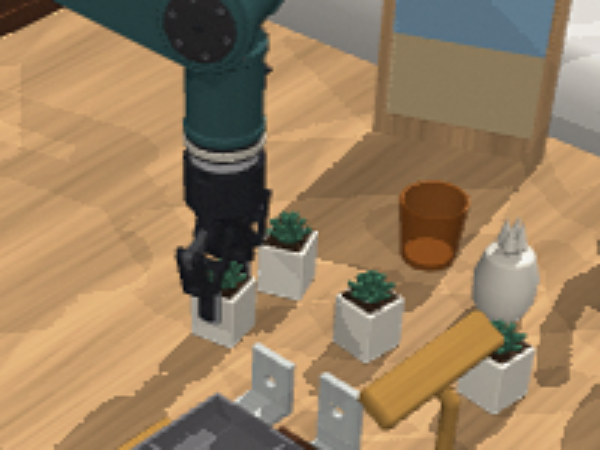

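>>> play_rows(
  deltas=[
    [0,0,0.04,0],
    [0,0,0.08,0],
    [0,0,0.12,0],
    [0.03,-0.02,0.13,-0.05],
    [0.06,-0.043,0.13,-0.1],
    [0.09,-0.064,0.13,-0.15],
    [0.12,-0.086,0.13,-0.2],
    [0.15,-0.107,0.13,-0.23],
    [0.18,-0.13,0.13,-0.23],
    [0.21,-0.15,0.13,-0.23],
    [0.22,-0.157,0.13,-0.23],
    [0.22,-0.157,0.13,-0.23],
    [0.22,-0.157,0.13,-0.23],
    [0.22,-0.157,0.13,-0.23],
  ],
  squeeze=50,
)

```text
t: 5.38
position: [600.7, 66.3, 154.2]
ee_rot: [-3.141, 0.052, 0.002]
wrist_force: [0.1, 1.1, -1.2]
width: 47.2
grip_force: 54.2
```

Run:
```python
from h import *
s=shot('scene');t=shot('top')
a=cv2.resize(s['img'][120:270,220:420],None,fx=3,fy=3); b=cv2.resize(t['img'][110:260,200:300],None,fx=2,fy=3)
cv2.imwrite('pics/g2.png',cv2.cvtColor(np.hstack([a,b]),cv2.COLOR_RGB2BGR)); print(status.read_state()['position'],status.read_state()['width'])
```

```text
[600.66255589  66.60418656 154.60305647] 47.61302292432368
```

View pics/g2.png

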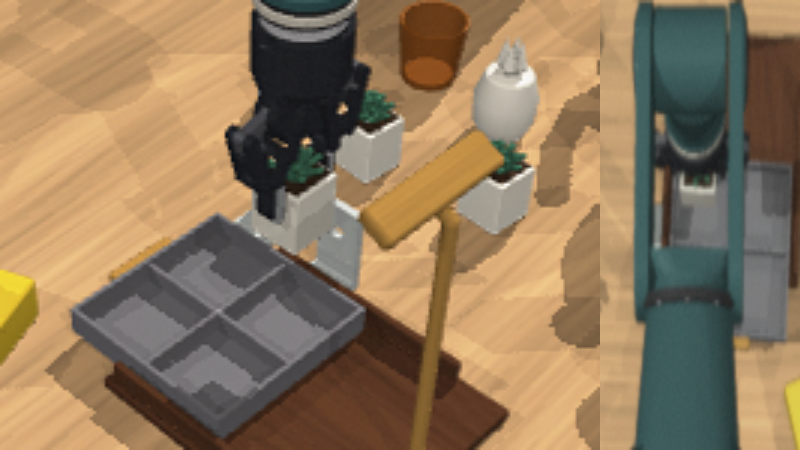

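>>> play_rows(
  deltas=[
    [0,0,-0.04,0],
    [0,0,-0.08,0],
    [0,0,-0.1,0],
    [0,0,-0.105,0],
    [0,0,-0.11,0],
    [0,0,-0.111,0],
    [0,0,-0.111,0],
  ],
)

```text
t: 6.07
position: [602.5, 65.9, 45.1]
ee_rot: [-3.141, 0.053, -0.005]
wrist_force: [-0.3, 0.8, -1.8]
width: 46.9
grip_force: 54.3
```

>>> play_rows(
  deltas=[
    [0,0,0,0],
    [0,0,0,0],
    [0,0,0,0],
    [0,0,0,0],
  ],
  jaw=0.2,
)

```text
t: 6.4
position: [602.1, 65.4, 44.0]
ee_rot: [3.141, -0.054, 0.002]
wrist_force: [-0.4, 0.1, 0.1]
width: 68.0
grip_force: 0.0
```

>>> play_rows(
  deltas=[
    [0,0,0.03,0],
    [0,0,0.07,0],
    [0,0,0.11,0],
    [0,0,0.11,0],
  ],
)

```text
t: 6.73
position: [606.7, 65.4, 164.4]
ee_rot: [-3.14, 0.054, -0.029]
wrist_force: [1.5, -0.1, 2.8]
width: 67.9
grip_force: 0.0
```

Run:
```python
from h import *
s=shot('scene');t=shot('top')
for n,p in(('s',s),('t',t)):
  for r in eyes.search_frame(p,'pot1'):
    if r['confidence']>.25: print(n,np.round(r['xyz']),round(r['confidence'],2))
for x,y in [(379,322),(500,302),(636,323)]: print(fitbox([t],x,y,48,48,0,58,[-.4,0,.4]))
```

```text
s [653. 308.  40.] 0.87
s [518. 289.  42.] 0.8
s [612.  52.  66.] 0.66
s [540.  16.  23.] 0.66
t [627. 317.  60.] 0.93
t [495. 294.  61.] 0.74
t [374. 313.  63.] 0.64
(array([3.81396e+02, 3.23545e+02, 3.67000e-01]), np.float64(67.6))
(array([ 5.02527e+02,  3.02339e+02, -1.24000e-01]), np.float64(65.7))
(array([ 6.35459e+02,  3.23867e+02, -1.25000e-01]), np.float64(66.8))
```

>>> play_rows(
  deltas=[
    [0.005,0.04,0,-0.09],
    [0.01,0.08,0,-0.09],
    [0.015,0.12,0,-0.09],
    [0.02,0.16,0,-0.09],
    [0.025,0.2,0,-0.09],
    [0.03,0.24,0,-0.09],
    [0.033,0.257,0,-0.09],
    [0.033,0.257,0,-0.09],
    [0.033,0.257,-0.03,-0.09],
    [0.033,0.257,-0.07,-0.09],
    [0.033,0.257,-0.1,-0.09],
    [0.033,0.257,-0.12,-0.09],
    [0.033,0.257,-0.13,-0.09],
    [0.033,0.257,-0.13,-0.09],
    [0.033,0.257,-0.13,-0.09],
  ],
  jaw=0,
)

```text
t: 8.18
position: [634.5, 321.6, 22.7]
ee_rot: [3.135, -0.196, -0.002]
wrist_force: [-0.1, -0.5, 0.7]
width: 85.6
grip_force: 0.0
```

>>> play_rows(
  deltas=[
    [0,0,0,0],
    [0,0,0,0],
    [0,0,0,0],
    [0,0,0,0],
    [0,0,0,0],
    [0,0,0,0],
  ],
  jaw=1,
)

```text
t: 8.68
position: [636.1, 322.8, 26.0]
ee_rot: [-3.134, 0.195, -0.006]
wrist_force: [1.2, -0.2, 5.2]
width: 47.2
grip_force: 53.8
```

>>> play_rows(
  deltas=[
    [0,0,0.04,0],
    [0,0,0.08,0],
    [0,0,0.12,0],
    [-0.004,-0.035,0.13,0.09],
    [-0.008,-0.07,0.13,0.09],
    [-0.012,-0.11,0.13,0.09],
    [-0.016,-0.15,0.13,0.09],
    [-0.02,-0.19,0.13,0.09],
    [-0.024,-0.23,0.13,0.09],
    [-0.028,-0.27,0.13,0.09],
    [-0.032,-0.31,0.13,0.09],
    [-0.036,-0.343,0.13,0.09],
    [-0.036,-0.343,0.13,0.09],
    [-0.036,-0.343,0.13,0.09],
    [-0.036,-0.343,0.13,0.09],
  ],
)

```text
t: 9.93
position: [598.4, -20.2, 152.7]
ee_rot: [-3.14, 0.054, 0.002]
wrist_force: [0.5, 0.3, -1.8]
width: 47.4
grip_force: 53.0
```

>>> play_rows(
  deltas=[
    [0,0,-0.04,0],
    [0,0,-0.08,0],
    [0,0,-0.1,0],
    [0,0,-0.105,0],
    [0,0,-0.11,0],
    [0,0,-0.111,0],
    [0,0,-0.111,0],
  ],
)

```text
t: 10.52
position: [599.9, -19.3, 44.0]
ee_rot: [-3.141, 0.051, -0.004]
wrist_force: [-0.9, 2.1, 0.3]
width: 47.2
grip_force: 53.6
```

>>> play_rows(
  deltas=[
    [0,0,0,0],
    [0,0,0,0],
    [0,0,0,0],
    [0,0,0,0],
  ],
  jaw=0.2,
)

```text
t: 10.85
position: [599.2, -20.7, 42.9]
ee_rot: [3.141, -0.054, 0.002]
wrist_force: [-0.6, -0.4, -0.1]
width: 68.5
grip_force: 0.0
```

>>> play_rows(
  deltas=[
    [0,0,0.03,0],
    [0,0,0.07,0],
    [0,0,0.11,0],
    [0,0,0.11,0],
  ],
)

```text
t: 11.18
position: [603.7, -21.4, 163.3]
ee_rot: [3.139, -0.054, 0.029]
wrist_force: [1.6, 0.7, 2.9]
width: 68.8
grip_force: 0.0
```

Run:
```python
from h import *
s=shot('scene');t=shot('top')
for n,p in(('s',s),('t',t)):
  for r in eyes.search_frame(p,'pot1'):
    if r['confidence']>.25: print(n,np.round(r['xyz']),round(r['confidence'],2))
for x,y in [(379,322),(500,302)]: print(fitbox([t],x,y,48,48,0,58,[-.4,0,.4]))
a=cv2.resize(s['img'][120:270,220:420],None,fx=3,fy=3); b=cv2.resize(t['img'][110:260,200:300],None,fx=2,fy=3)
cv2.imwrite('pics/g3.png',cv2.cvtColor(np.hstack([a,b]),cv2.COLOR_RGB2BGR))
```

```text
s [514. 287.  45.] 0.82
s [614. -31.  70.] 0.74
s [401. 311.  56.] 0.73
s [612.  50.  67.] 0.69
t [378. 312.  59.] 0.87
t [588. -20.  77.] 0.85
t [496. 292.  61.] 0.76
t [599.  78.  78.] 0.6
(array([3.81553e+02, 3.23590e+02, 3.60000e-01]), np.float64(68.5))
(array([ 5.02412e+02,  3.02185e+02, -1.48000e-01]), np.float64(66.1))
```

View pics/g3.png

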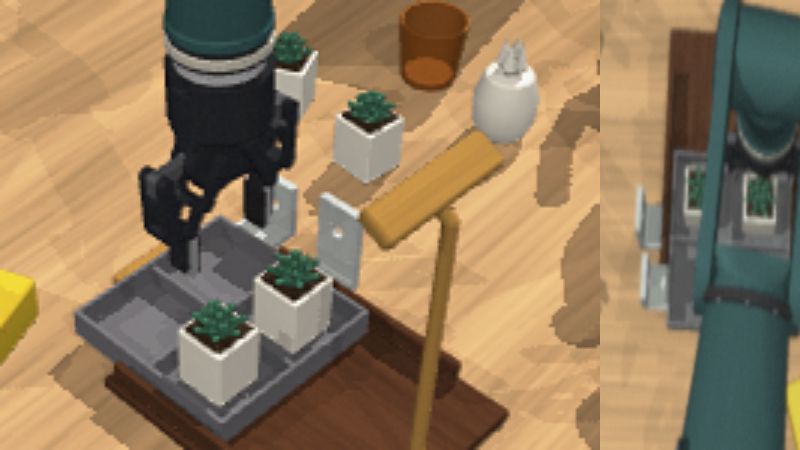

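>>> play_rows(
  deltas=[
    [-0.012,0.038,0,-0.1],
    [-0.024,0.076,0,-0.1],
    [-0.036,0.115,0,-0.1],
    [-0.048,0.155,0,-0.1],
    [-0.06,0.195,0,-0.1],
    [-0.072,0.235,0,-0.1],
    [-0.084,0.275,0,-0.1],
    [-0.096,0.312,0,-0.1],
    [-0.098,0.322,0,-0.1],
    [-0.098,0.322,0,-0.1],
    [-0.098,0.322,-0.03,-0.1],
    [-0.098,0.322,-0.07,-0.1],
    [-0.098,0.322,-0.1,-0.1],
    [-0.098,0.322,-0.12,-0.1],
    [-0.098,0.322,-0.13,-0.1],
    [-0.098,0.322,-0.13,-0.1],
    [-0.098,0.322,-0.13,-0.1],
  ],
  jaw=0,
)

```text
t: 12.8
position: [501.1, 300.2, 22.1]
ee_rot: [3.133, -0.213, -0.001]
wrist_force: [0.9, -0.2, 1.0]
width: 85.1
grip_force: 0.0
```

>>> play_rows(
  deltas=[
    [0,0,0,0],
    [0,0,0,0],
    [0,0,0,0],
    [0,0,0,0],
    [0,0,0,0],
    [0,0,0,0],
  ],
  jaw=1,
)

```text
t: 13.3
position: [502.1, 301.9, 24.5]
ee_rot: [-3.133, 0.21, -0.006]
wrist_force: [-0.7, -0.2, 6.3]
width: 47.5
grip_force: 53.3
```

>>> play_rows(
  deltas=[
    [0,0,0.04,0],
    [0,0,0.08,0],
    [0,0,0.12,0],
    [0.002,-0.03,0.13,0.1],
    [0.004,-0.07,0.13,0.1],
    [0.006,-0.11,0.13,0.1],
    [0.01,-0.15,0.13,0.1],
    [0.013,-0.19,0.13,0.1],
    [0.016,-0.22,0.13,0.1],
    [0.016,-0.233,0.13,0.1],
    [0.016,-0.233,0.13,0.1],
    [0.016,-0.233,0.13,0.1],
    [0.016,-0.233,0.13,0.1],
  ],
)

```text
t: 14.38
position: [516.4, 69.2, 152.0]
ee_rot: [-3.14, 0.053, 0.001]
wrist_force: [0.3, -0.2, -2.3]
width: 47.6
grip_force: 52.6
```

>>> play_rows(
  deltas=[
    [0,0,-0.04,0],
    [0,0,-0.08,0],
    [0,0,-0.1,0],
    [0,0,-0.105,0],
    [0,0,-0.11,0],
    [0,0,-0.111,0],
    [0,0,-0.111,0],
  ],
)

```text
t: 14.97
position: [518.1, 69.1, 43.0]
ee_rot: [-3.141, 0.052, -0.005]
wrist_force: [-0.4, -0.2, -1.2]
width: 47.1
grip_force: 52.6
```

>>> play_rows(
  deltas=[
    [0,0,0,0],
    [0,0,0,0],
    [0,0,0,0],
    [0,0,0,0],
  ],
  jaw=0.2,
)

```text
t: 15.3
position: [517.2, 68.4, 42.1]
ee_rot: [3.141, -0.054, 0.002]
wrist_force: [-0.4, 0.0, 1.1]
width: 68.2
grip_force: 0.0
```

>>> play_rows(
  deltas=[
    [0,0,0.03,0],
    [0,0,0.07,0],
    [0,0,0.111,0],
    [0,0,0.111,0],
    [-0.02,0.035,0.111,0.05],
    [-0.04,0.07,0.111,0.12],
    [-0.06,0.11,0.111,0.2],
    [-0.08,0.15,0.111,0.28],
    [-0.1,0.185,0.111,0.35],
    [-0.12,0.22,0.111,0.4],
    [-0.137,0.254,0.111,0.4],
    [-0.137,0.254,0.111,0.4],
    [-0.137,0.254,0.111,0.4],
  ],
)

```text
t: 16.38
position: [378.6, 324.0, 152.4]
ee_rot: [3.088, 0.579, 0.001]
wrist_force: [0.0, -0.9, -0.8]
width: 68.4
grip_force: 0.0
```

Run:
```python
from h import *
s=shot('scene');t=shot('top')
for n,p in(('s',s),('t',t)):
  for r in eyes.search_frame(p,'pot1'):
    if r['confidence']>.25: print(n,np.round(r['xyz']),round(r['confidence'],2))
```

```text
s [614. -30.  69.] 0.93
s [393. 306.  46.] 0.92
s [530.  57.  61.] 0.81
s [614.  52.  64.] 0.81
s [535.  13.  28.] 0.42
t [599.  69.  80.] 0.9
t [595. -21.  80.] 0.63
t [514.  65.  75.] 0.62
t [373. 303.  58.] 0.6
```

>>> play_rows(
  deltas=[
    [0,0,-0.03,0],
    [0,0,-0.07,0],
    [0,0,-0.1,0],
    [0,0,-0.12,0],
    [0,0,-0.129,0],
    [0,0,-0.129,0],
    [0,0,-0.129,0],
  ],
  jaw=0,
)

```text
t: 17.17
position: [380.7, 321.9, 23.9]
ee_rot: [-3.09, -0.569, -0.001]
wrist_force: [-0.4, 0.5, 0.5]
width: 85.3
grip_force: 0.0
```

>>> play_rows(
  deltas=[
    [0,0,0,0],
    [0,0,0,0],
    [0,0,0,0],
    [0,0,0,0],
    [0,0,0,0],
    [0,0,0,0],
  ],
  jaw=1,
)

```text
t: 17.67
position: [381.0, 323.1, 25.2]
ee_rot: [-3.088, -0.571, -0.006]
wrist_force: [0.5, -0.7, 7.0]
width: 47.1
grip_force: 53.3
```

>>> play_rows(
  deltas=[
    [0,0,0.04,0],
    [0,0,0.08,0],
    [0,0,0.12,0],
    [0.012,-0.03,0.13,-0.06],
    [0.025,-0.065,0.13,-0.12],
    [0.04,-0.1,0.13,-0.18],
    [0.054,-0.138,0.13,-0.24],
    [0.068,-0.174,0.13,-0.3],
    [0.082,-0.21,0.13,-0.36],
    [0.096,-0.245,0.13,-0.4],
    [0.11,-0.28,0.13,-0.4],
    [0.124,-0.316,0.13,-0.4],
    [0.134,-0.34,0.13,-0.4],
    [0.134,-0.34,0.13,-0.4],
    [0.134,-0.34,0.13,-0.4],
    [0.134,-0.34,0.13,-0.4],
  ],
)

```text
t: 19.0
position: [513.1, -17.1, 152.6]
ee_rot: [-3.14, 0.054, 0.003]
wrist_force: [0.5, 0.9, -1.1]
width: 47.2
grip_force: 52.6
```

>>> play_rows(
  deltas=[
    [0,0,-0.04,0],
    [0,0,-0.08,0],
    [0,0,-0.1,0],
    [0,0,-0.105,0],
    [0,0,-0.11,0],
    [0,0,-0.111,0],
    [0,0,-0.111,0],
  ],
)

```text
t: 19.58
position: [515.1, -17.2, 44.1]
ee_rot: [3.141, -0.052, 0.006]
wrist_force: [-0.8, -0.3, -1.1]
width: 47.6
grip_force: 52.8
```

>>> play_rows(
  deltas=[
    [0,0,0,0],
    [0,0,0,0],
    [0,0,0,0],
    [0,0,0,0],
  ],
  jaw=0.2,
)

```text
t: 19.92
position: [514.3, -17.8, 43.2]
ee_rot: [3.141, -0.054, 0.003]
wrist_force: [0.6, 0.4, -0.1]
width: 68.5
grip_force: 0.0
```

>>> play_rows(
  deltas=[
    [0,0,0.03,0],
    [0,0,0.07,0],
    [0,0,0.11,0],
    [0,0,0.13,0],
    [-0.03,0.01,0.13,0],
    [-0.07,0.02,0.13,0],
    [-0.11,0.04,0.13,0],
    [-0.11,0.04,0.13,0],
    [-0.11,0.04,0.13,0],
  ],
)

```text
t: 20.67
position: [402.3, 23.0, 172.6]
ee_rot: [3.141, -0.052, 0.002]
wrist_force: [-0.3, 0.4, -0.7]
width: 68.3
grip_force: 0.0
```

Run:
```python
from h import *
s=shot('scene');t=shot('top')
for n,p in(('s',s),('t',t)):
  for r in eyes.search_frame(p,'pot1'):
    if r['confidence']>.25: print(n,np.round(r['xyz']),round(r['confidence'],2))
a=cv2.resize(s['img'][150:300,230:400],None,fx=4,fy=4)
cv2.imwrite('pics/g4.png',cv2.cvtColor(a,cv2.COLOR_RGB2BGR)); print(status.read_state()['position'])
```

```text
s [533. -30.  67.] 0.95
s [615.  53.  64.] 0.91
s [616. -30.  67.] 0.79
s [529.  58.  64.] 0.68
t [600.  66.  80.] 0.74
t [529. -25.  76.] 0.64
t [598. -19.  80.] 0.62
t [536.  62.  78.] 0.48
[405.02451937  21.9139237  172.79595667]
```

View pics/g4.png

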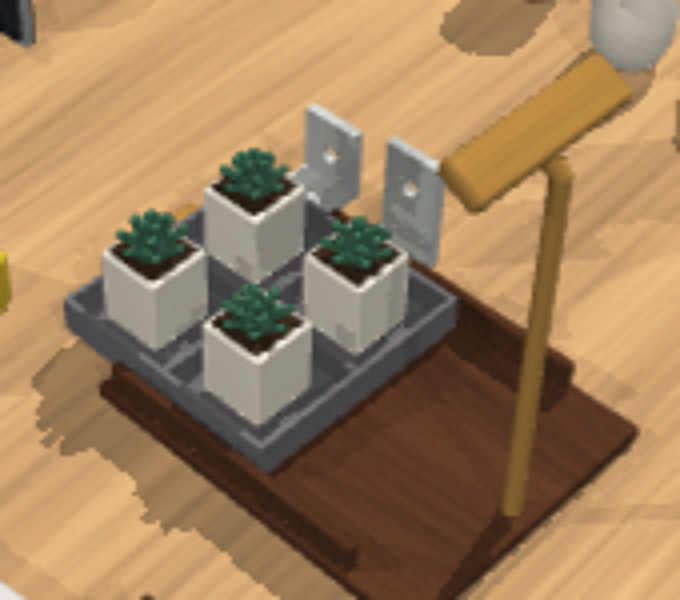

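>>> play_rows(
  deltas=[
    [0.022,0.004,0,0],
    [0.022,0.004,-0.04,0],
    [0.022,0.004,-0.08,0],
    [0.022,0.004,-0.12,0],
    [0.022,0.004,-0.144,0],
    [0.022,0.004,-0.144,0],
    [0.024,0.004,-0.144,0],
    [0.027,0.004,-0.144,0],
    [0.03,0.004,-0.144,0],
    [0.033,0.004,-0.144,0],
    [0.036,0.004,-0.144,0],
    [0.039,0.004,-0.144,0],
    [0.042,0.004,-0.144,0],
    [0.045,0.004,-0.144,0],
    [0.048,0.004,-0.144,0],
    [0.051,0.004,-0.144,0],
    [0.054,0.004,-0.144,0],
    [0.057,0.004,-0.144,0],
  ],
  jaw=1,
)

```text
t: 22.37
position: [459.9, 26.3, 28.0]
ee_rot: [3.141, -0.054, -0.004]
wrist_force: [-2.7, -0.6, 2.3]
width: -0.2
grip_force: 1.7
```

>>> play_rows(
  deltas=[
    [0.003,0,0,0],
    [0.006,0,0,0],
    [0.009,0,0,0],
    [0.012,0,0,0],
    [0.015,-0.001,0,0],
    [0.018,-0.001,0,0],
    [0.021,-0.001,0,0],
    [0.024,-0.001,0,0],
    [0.027,-0.001,0,0],
    [0.03,-0.001,0,0],
    [0.033,-0.001,0,0],
    [0.036,-0.001,0,0],
    [0.039,-0.001,0,0],
    [0.042,-0.001,0,0],
  ],
)

```text
t: 23.53
position: [502.9, 25.1, 28.2]
ee_rot: [3.141, -0.054, -0.001]
wrist_force: [-3.0, -2.7, -1.6]
width: 0.0
grip_force: 1.6
```

>>> play_rows(
  deltas=[
    [0.002,0,0,0],
    [0.004,0,0,0],
    [0.006,0,0,0],
    [0.008,0,0,0],
    [0.009,0,0,0],
    [0.01,0,0,0],
    [0.01,0,0,0],
  ],
)

```text
t: 24.12
position: [513.2, 25.4, 28.5]
ee_rot: [-3.141, 0.054, -0.001]
wrist_force: [-2.8, -2.2, 0.1]
width: -0.0
grip_force: 1.1
```

>>> play_rows(
  deltas=[
    [0.001,0,0,0],
    [0.002,0,0,0],
    [0.003,0,0,0],
    [0.004,0,0,0],
    [0.004,0,0,0],
  ],
)

```text
t: 24.53
position: [516.0, 25.4, 28.5]
ee_rot: [3.141, -0.054, -0.003]
wrist_force: [-5.2, -1.9, 2.2]
width: 0.0
grip_force: 2.8
```

>>> play_rows(
  deltas=[
    [0.001,0,0,0],
    [0.002,0,0,0],
    [0.003,0,0,0],
    [0.003,0,0,0],
  ],
)

```text
t: 24.87
position: [516.1, 25.4, 28.4]
ee_rot: [3.141, -0.053, -0.014]
wrist_force: [-13.4, -2.6, 9.8]
width: -0.2
grip_force: 6.9
```

>>> play_rows(
  deltas=[
    [0.001,0,0,0],
    [0.002,0,0,0],
    [0.003,0,0,0],
    [0.003,0,0,0],
  ],
)

```text
t: 25.2
position: [516.2, 25.4, 28.4]
ee_rot: [3.14, -0.053, -0.026]
wrist_force: [-20.9, -2.6, 16.3]
width: -0.2
grip_force: 11.0
```

>>> play_rows(
  deltas=[
    [-0.03,0,0,0],
    [-0.07,0,0,0],
    [-0.1,0,0.04,0],
    [-0.12,-0.03,0.08,0],
    [-0.14,-0.06,0.12,0],
    [-0.16,-0.09,0.16,0],
    [-0.16,-0.12,0.19,0],
    [-0.16,-0.14,0.22,0],
    [-0.16,-0.14,0.22,0],
    [-0.16,-0.14,0.22,0],
  ],
  jaw=0.3,
)

```text
t: 26.03
position: [365.9, -118.9, 256.4]
ee_rot: [3.133, -0.06, 0.025]
wrist_force: [0.4, 0.8, -0.1]
width: 59.8
grip_force: 0.0
```

Run:
```python
from h import *
s=shot('scene','s2.png');t=shot('top','t2.png')
def c(p,x,y,w,h,k): return cv2.resize(p['img'][y:y+h,x:x+w],None,fx=k,fy=k,interpolation=cv2.INTER_CUBIC)
a=np.hstack([c(s,295,150,50,75,8),c(t,205,145,50,75,8)]) #400x600 each
cv2.imwrite('pics/m3.png',cv2.cvtColor(a,cv2.COLOR_RGB2BGR))
for n,p in(('s',s),('t',t)):
  for th in('pin','start_top','power_grip'):
   for r in eyes.search_frame(p,th):
    if r['confidence']>.4: print(n,th,np.round(r['xyz']),round(r['confidence'],2))
```

```text
s pin [ 389. -296.   10.] 0.78
s pin [625.  20.  36.] 0.55
s start_top [ 567. -297.   43.] 0.52
s power_grip [ 518. -301.   66.] 0.72
s power_grip [ 322. -151.   68.] 0.53
s power_grip [720.   9.  22.] 0.45
t pin [ 383. -297.   16.] 0.48
t start_top [ 605. -285.   72.] 0.65
t power_grip [ 510. -286.   63.] 0.71
t power_grip [ 314. -143.   59.] 0.6
```

View pics/m3.png

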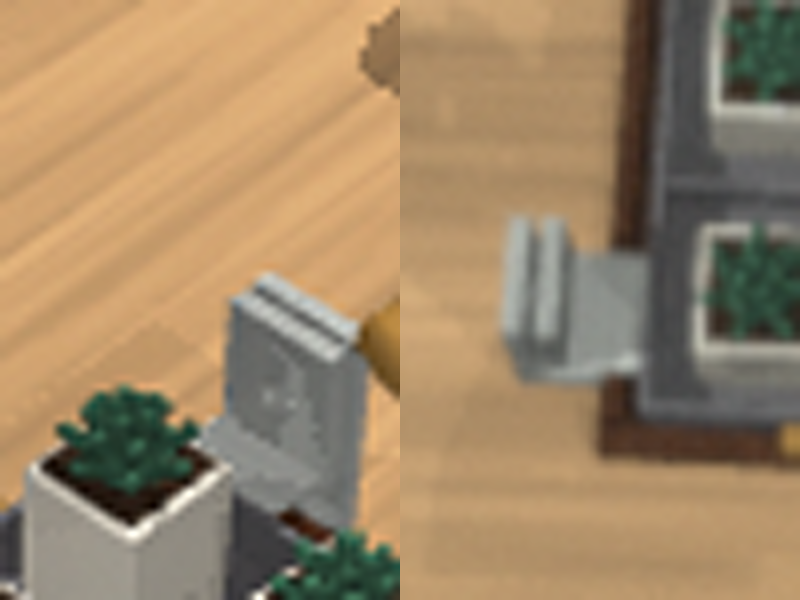

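Run:
```python
from h import *
s=shot('scene');t=shot('top')
def T(X,Y,ox,oy,k): return ((X+.5)/k-.5+ox,(Y+.5)/k-.5+oy)
S4=[px2w(s,*T(a,b,295,150,8),86)[:2] for a,b in((268,272),(362,332),(328,360),(231,299))]
T4=[px2w(t,*T(a-400,b,205,145,8),86)[:2] for a,b in((508,218),(503,338),(560,340),(568,218))]
print(np.round(S4,1),np.mean(S4,0).round(1));print(np.round(T4,1),np.mean(T4,0).round(1))
# pin subpixel: segment brass head & steel shank in both
for n,p,u,v in(('s',s,151,267),('t',t,374,255)):
    k=8;x0,y0=int(u-22),int(v-16)
    im=cv2.resize(p['img'][y0:y0+32,x0:x0+44],None,fx=k,fy=k,interpolation=cv2.INTER_CUBIC)
    hsv=cv2.cvtColor(im,cv2.COLOR_RGB2HSV).astype(int)
    brass=((hsv[...,1]>130)&(hsv[...,2]>110)).astype(np.uint8); steel=((hsv[...,1]<60)&(hsv[...,2]>100)).astype(np.uint8)
    for nm,m in(('brass',brass),('steel',steel)):
        N,L,st,ce=cv2.connectedComponentsWithStats(m); 
        for i in range(1,N):
            if st[i,4]>400:
                c=ce[i]; print(n,nm,st[i,4]/64,px2w(p,*T(c[0],c[1],x0,y0,k),9).round(1), px2w(p,*T(*cv2.minAreaRect(np.argwhere(L==i)[:,::-1].astype(np.float32))[0],x0,y0,k),9).round(1))
```

```text
[[558.6 157.8]
 [599.7 155. ]
 [600.2 137.2]
 [558.4 139.3]] [579.2 147.3]
[[604.5 159.9]
 [560.3 160.1]
 [559.9 139.7]
 [605.  138.3]] [582.4 149.5]
s brass 140.625 [ 386.6 -287.4    9. ] [ 385.6 -289.5    9. ]
s steel 60.203125 [ 361.9 -315.     9. ] [ 361.8 -315.3    9. ]
s steel 24.015625 [ 448.6 -292.     9. ] [ 450.5 -292.2    9. ]
t brass 60.515625 [ 390.8 -287.1    9. ] [ 390.9 -286.4    9. ]
t steel 45.671875 [ 366.3 -312.6    9. ] [ 366.1 -312.9    9. ]
t steel 6.28125 [ 345.3 -240.6    9. ] [ 347.2 -241.7    9. ]
```

>>> play_rows(
  deltas=[
    [0.006,-0.035,-0.03,0.12],
    [0.012,-0.07,-0.06,0.24],
    [0.017,-0.1,-0.09,0.36],
    [0.022,-0.13,-0.12,0.48],
    [0.027,-0.16,-0.14,0.6],
    [0.027,-0.171,-0.15,0.72],
    [0.027,-0.171,-0.15,0.84],
    [0.027,-0.171,-0.15,0.861],
    [0.027,-0.171,-0.15,0.861],
    [0.027,-0.171,-0.15,0.861],
    [0.027,-0.171,-0.15,0.861],
  ],
  jaw=0.4,
)

```text
t: 27.45
position: [390.3, -285.3, 99.2]
ee_rot: [2.876, 1.261, 0.001]
wrist_force: [0.9, -0.2, 0.2]
width: 51.1
grip_force: 0.0
```

Run:
```python
from h import *
s=shot('scene');t=shot('top')
q=status.read_state(); print(q['position'],q['ee_rot'],q['width'])
print(w2px(s,q['position']),w2px(t,q['position']))
a=np.hstack([cv2.resize(s['img'][220:300,110:190],None,fx=5,fy=5),cv2.resize(t['img'][210:290,330:410],None,fx=5,fy=5)])
cv2.imwrite('pics/g5.png',cv2.cvtColor(a,cv2.COLOR_RGB2BGR))
```

```text
[ 390.2016677  -285.36072541   99.21943693] [2.87535742e+00 1.26135296e+00 1.21785893e-03] 51.46802710165215
[147.62150666 239.63293977] [374.53426451 248.36138359]
```

View pics/g5.png

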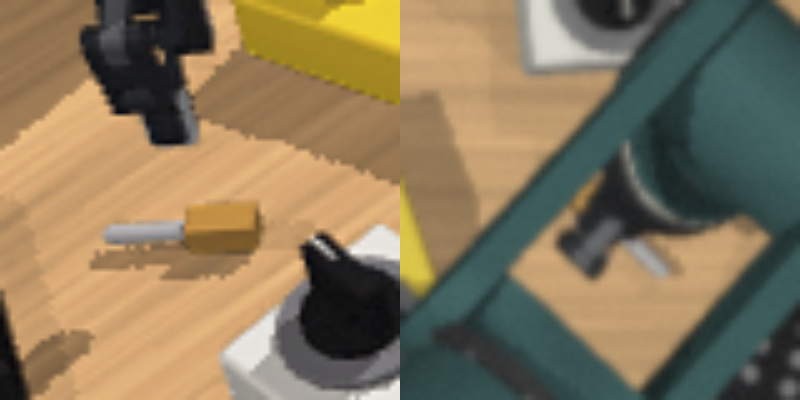

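>>> play_rows(
  deltas=[
    [0,0,-0.04,0],
    [0,0,-0.07,0],
    [0,0,-0.09,0],
    [0,0,-0.096,0],
    [0,0,-0.096,0],
    [0,0,-0.096,0],
  ],
)

```text
t: 28.05
position: [390.4, -286.0, 3.4]
ee_rot: [2.875, 1.261, 0.001]
wrist_force: [-1.0, -0.1, -0.3]
width: 51.2
grip_force: 0.0
```

>>> play_rows(
  deltas=[
    [0,0,0,0],
    [0,0,0,0],
    [0,0,0,0],
    [0,0,0,0],
    [0,0,0,0],
    [0,0,0,0],
  ],
  jaw=1,
  squeeze=60,
)

```text
t: 28.55
position: [390.9, -286.7, 4.4]
ee_rot: [2.874, 1.261, 0.003]
wrist_force: [-0.3, 0.6, 6.6]
width: 16.5
grip_force: 61.5
```

>>> play_rows(
  deltas=[
    [0,0,0.03,0],
    [0,0,0.07,0],
    [0,0,0.11,0],
    [0,0,0.15,0.05],
    [0.013,0.035,0.17,0.1],
    [0.026,0.07,0.17,0.16],
    [0.039,0.105,0.17,0.22],
    [0.052,0.14,0.17,0.28],
    [0.065,0.175,0.17,0.34],
    [0.078,0.21,0.17,0.4],
    [0.091,0.245,0.17,0.46],
    [0.104,0.28,0.17,0.52],
    [0.117,0.315,0.17,0.58],
    [0.13,0.35,0.17,0.64],
    [0.143,0.385,0.17,0.68],
    [0.156,0.42,0.17,0.71],
    [0.169,0.455,0.17,0.71],
    [0.182,0.49,0.17,0.71],
    [0.194,0.524,0.17,0.71],
    [0.194,0.524,0.17,0.71],
  ],
)

```text
t: 30.22
position: [584.3, 244.5, 170.9]
ee_rot: [-2.25, -2.188, -0.003]
wrist_force: [0.1, -0.5, -1.4]
width: 16.2
grip_force: 60.7
```

>>> play_rows(
  deltas=[
    [0,0,-0.03,0],
    [0,0,-0.07,0],
    [0,0,-0.1,0],
    [0,0,-0.121,0],
    [0,0,-0.121,0],
    [0,0,-0.121,0],
    [0,0,-0.121,0],
  ],
)

```text
t: 30.8
position: [584.9, 238.5, 53.4]
ee_rot: [2.258, 2.182, 0.004]
wrist_force: [0.4, -0.4, -0.9]
width: 16.4
grip_force: 60.7
```

Run:
```python
from h import *
s=shot('scene');t=shot('top')
q=status.read_state(); print(q['position'],q['ee_rot'],q['width'],q['grip_force'])
a=np.hstack([cv2.resize(s['img'][120:195,295:345],None,fx=8,fy=8,interpolation=cv2.INTER_CUBIC),cv2.resize(t['img'][145:220,180:230],None,fx=8,fy=8,interpolation=cv2.INTER_CUBIC)])
cv2.imwrite('pics/g6.png',cv2.cvtColor(a,cv2.COLOR_RGB2BGR))
```

```text
[585.61460606 238.79541751  54.5649747 ] [2.25721368 2.1813779  0.00781371] 16.256445284976586 60.680344104766846
```

View pics/g6.png

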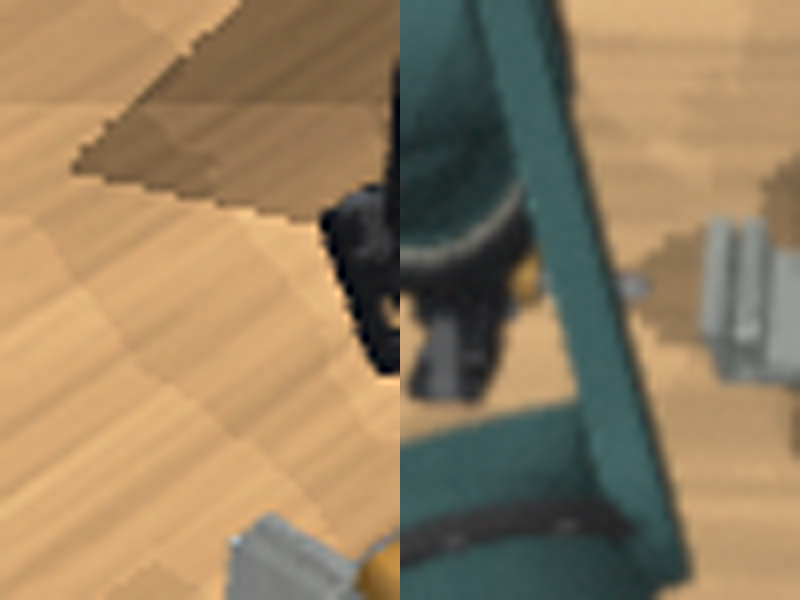

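Run:
```python
from h import *
s=shot('scene');t=shot('top')
def T(X,Y,ox,oy,k): return ((X+.5)/k-.5+ox,(Y+.5)/k-.5+oy)
for a,b in((648,286),(630,287),(525,278)): print(px2w(t,*T(a-400,b,180,145,8),58).round(1))
# gray steel seg, scene near expected tip
for n,p in(('s',s),('t',t)):
    for X in([583,200,58],[582,180,58],[581,158,58]): print(n,w2px(p,X).round(1))
u,v=w2px(s,[582,190,58]).astype(int)
a=cv2.resize(s['img'][v-30:v+30,u-40:u+40],None,fx=10,fy=10,interpolation=cv2.INTER_CUBIC);print(u-40,v-30)
cv2.imwrite('pics/g7.png',cv2.cvtColor(a,cv2.COLOR_RGB2BGR))
```

```text
[585.5 183.5  58. ]
[585.  190.1  58. ]
[587.6 228.6  58. ]
s [344.8 188. ]
s [339.8 191.5]
s [334.2 195.4]
t [204.9 181. ]
t [211.7 181.5]
t [219.2 182. ]
302 159
```

View pics/g7.png

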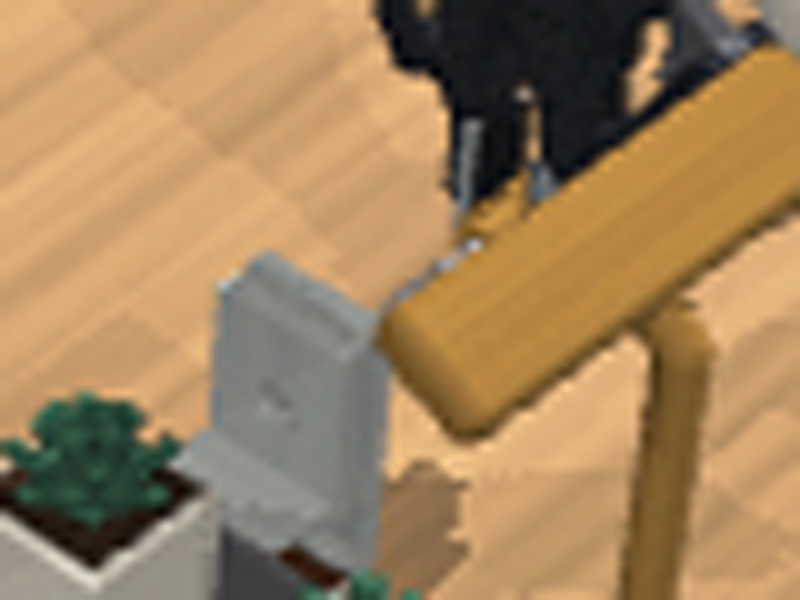

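>>> play_rows(
  deltas=[
    [-0.0018,0,0,0],
    [-0.002,-0.006,0,0],
    [-0.0022,-0.012,0,0],
    [-0.0025,-0.018,0,0],
    [-0.0025,-0.02,0,0],
    [-0.0025,-0.02,0,0],
    [-0.0025,-0.02,0,0],
  ],
)

```text
t: 31.58
position: [581.3, 218.0, 51.3]
ee_rot: [-2.26, -2.182, -0.0]
wrist_force: [-0.2, -1.0, -0.4]
width: 16.3
grip_force: 60.7
```

>>> play_rows(
  deltas=[
    [-0.0001,-0.002,0,0],
    [-0.0001,-0.004,0,0],
    [-0.0002,-0.006,0,0],
    [-0.0003,-0.008,0,0],
    [-0.0003,-0.008,0,0],
  ],
)

```text
t: 32.0
position: [582.4, 209.8, 52.4]
ee_rot: [2.256, 2.181, 0.003]
wrist_force: [4.1, -0.4, 1.2]
width: 16.4
grip_force: 60.9
```

>>> play_rows(
  deltas=[
    [0.0006,-0.002,0,0],
    [0.0006,-0.004,0,0],
    [0.0005,-0.006,0,0],
    [0.0004,-0.008,0,0],
    [0.0004,-0.008,0,0],
  ],
)

```text
t: 32.42
position: [582.5, 202.2, 52.2]
ee_rot: [2.258, 2.182, 0.004]
wrist_force: [5.5, 1.3, 2.9]
width: 16.0
grip_force: 61.1
```

>>> play_rows(
  deltas=[
    [-0.0001,-0.002,0,0],
    [-0.0001,-0.004,0,0],
    [-0.0002,-0.006,0,0],
    [-0.0003,-0.008,0,0],
    [-0.0003,-0.008,0,0],
  ],
)

```text
t: 32.83
position: [582.2, 194.4, 52.3]
ee_rot: [2.258, 2.182, 0.005]
wrist_force: [5.2, 2.7, 2.9]
width: 16.5
grip_force: 61.1
```

>>> play_rows(
  deltas=[
    [0.0008,-0.002,0.0005,0],
    [0.0008,-0.004,0.0005,0],
    [0.0007,-0.006,0.0005,0],
    [0.0007,-0.008,0.0005,0],
    [0.0007,-0.01,0.0005,0],
    [0.0007,-0.01,0.0005,0],
  ],
)

```text
t: 33.33
position: [582.0, 184.0, 52.2]
ee_rot: [2.259, 2.182, 0.001]
wrist_force: [3.0, 2.0, 3.6]
width: 16.1
grip_force: 61.1
```

>>> play_rows(
  deltas=[
    [0,-0.002,0,0],
    [-0.0001,-0.004,0,0],
    [-0.0001,-0.006,0,0],
    [-0.0001,-0.006,0,0],
  ],
)

```text
t: 33.67
position: [581.9, 178.2, 52.2]
ee_rot: [2.259, 2.183, 0.001]
wrist_force: [4.0, 1.3, 3.4]
width: 16.3
grip_force: 61.2
```

>>> play_rows(
  deltas=[
    [0,-0.001,0,0],
    [0,-0.002,0,0],
    [0,-0.003,0,0],
    [0,-0.004,0,0],
    [0,-0.004,0,0],
  ],
)

```text
t: 34.08
position: [581.8, 176.4, 52.3]
ee_rot: [-2.257, -2.182, -0.006]
wrist_force: [4.0, 7.1, 3.2]
width: 16.1
grip_force: 61.1
```

>>> play_rows(
  deltas=[
    [0,-0.001,0,0],
    [0,-0.002,0,0],
    [0,-0.003,0,0],
    [0,-0.003,0,0],
  ],
)

```text
t: 34.42
position: [581.8, 176.4, 52.3]
ee_rot: [-2.254, -2.18, -0.012]
wrist_force: [4.9, 13.4, 2.0]
width: 16.8
grip_force: 61.0
```

>>> play_rows(
  deltas=[
    [0,0.004,0,0],
    [0,0.004,0,0],
    [0,0.004,0,0],
    [0,0.004,0,0],
    [0,0.004,0,0],
  ],
  jaw=0.4,
)

```text
t: 34.83
position: [580.7, 174.5, 50.8]
ee_rot: [-2.259, -2.182, 0.004]
wrist_force: [0.5, -0.5, -0.1]
width: 51.5
grip_force: 0.0
```

>>> play_rows(
  deltas=[
    [0,0.005,0.04,0],
    [0,0.01,0.08,0],
    [0,0.02,0.12,0],
    [-0.03,0.02,0.16,0],
    [-0.07,0.01,0.18,0],
    [-0.1,0.0,0.19,0],
    [-0.13,-0.02,0.2,0],
    [-0.16,-0.05,0.2,0],
    [-0.16,-0.05,0.2,0],
    [-0.16,-0.05,0.2,0],
  ],
)

```text
t: 35.67
position: [420.3, 124.2, 252.2]
ee_rot: [2.261, 2.18, 0.001]
wrist_force: [0.4, -0.1, -0.3]
width: 51.7
grip_force: 0.0
```

Run:
```python
from h import *
s=shot('scene');t=shot('top')
q=status.read_state(); print(q['position'],q['ee_rot'],q['width'])
a=np.hstack([cv2.resize(s['img'][140:240,255:355],None,fx=4,fy=4,interpolation=cv2.INTER_CUBIC),cv2.resize(t['img'][130:230,190:290],None,fx=4,fy=4,interpolation=cv2.INTER_CUBIC)])
cv2.imwrite('pics/g8.png',cv2.cvtColor(a,cv2.COLOR_RGB2BGR))
# box, top corners fit in both, button and switch white dots
for n,p in(('s',s),('t',t)):
    print(n,fitbox([p],558,-288,170,100,0,45,[.07]))
    g=cv2.cvtColor(p['img'],cv2.COLOR_RGB2GRAY); u,v=w2px(p,[605,-286,67]).astype(int)
    im=cv2.resize(g[v-12:v+12,u-14:u+14],None,fx=8,fy=8,interpolation=cv2.INTER_CUBIC)
    print('btn',px2w(p,u,v,67).round(1))
```

```text
[421.92378452 125.23742049 251.84084033] [2.25966062e+00 2.18228566e+00 7.20722141e-04] 51.47110625121169
s (array([ 5.53358e+02, -2.89490e+02,  5.20000e-02]), np.float64(654.2))
btn [ 601.8 -285.9   67. ]
t (array([ 5.58466e+02, -2.87188e+02,  7.80000e-02]), np.float64(332.8))
btn [ 605.6 -285.3   67. ]
```

View pics/g8.png

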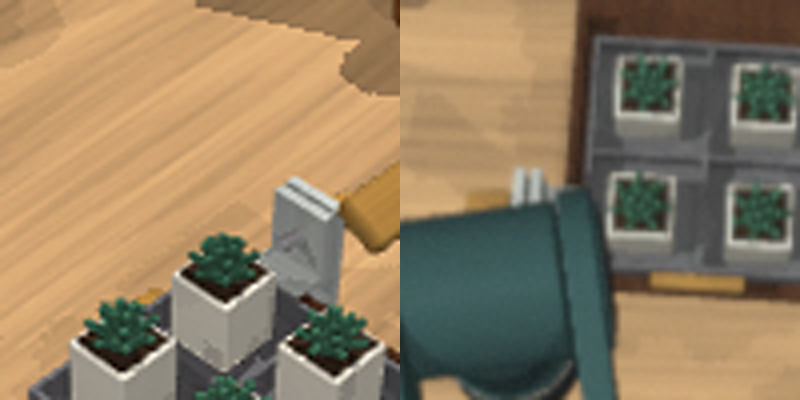

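>>> play_rows(
  deltas=[
    [0,-0.03,0,-0.12],
    [0.005,-0.06,0,-0.24],
    [0.01,-0.09,0,-0.36],
    [0.015,-0.12,0,-0.48],
    [0.02,-0.15,0,-0.6],
    [0.03,-0.18,0,-0.72],
    [0.04,-0.22,0,-0.84],
    [0.05,-0.26,0,-0.96],
    [0.06,-0.3,0,-1.08],
    [0.07,-0.34,-0.03,-1.2],
    [0.08,-0.38,-0.06,-1.32],
    [0.09,-0.41,-0.09,-1.44],
    [0.09,-0.416,-0.1,-1.466],
    [0.09,-0.416,-0.1,-1.466],
    [0.09,-0.416,-0.1,-1.466],
    [0.09,-0.416,-0.1,-1.466],
  ],
  jaw=0.4,
)

```text
t: 37.1
position: [512.6, -290.3, 151.7]
ee_rot: [-3.139, -0.113, 0.0]
wrist_force: [0.3, 0.0, 0.5]
width: 51.2
grip_force: 0.0
```

Run:
```python
from h import *
s=shot('scene');t=shot('top')
q=status.read_state(); print(q['position'],q['ee_rot'],q['width'])
a=np.hstack([cv2.resize(s['img'][230:330,140:240],None,fx=4,fy=4,interpolation=cv2.INTER_CUBIC),cv2.resize(t['img'][150:250,320:420],None,fx=4,fy=4,interpolation=cv2.INTER_CUBIC)])
cv2.imwrite('pics/g9.png',cv2.cvtColor(a,cv2.COLOR_RGB2BGR))
print((w2px(s,[511,-290.5,89])-[140,230])*4,(w2px(s,q['position'])-[140,230])*4)
```

```text
[ 512.91780679 -290.09511667  153.69032882] [3.1379469  0.11393821 0.00401163] 51.35791752414783
[156.14411226 166.99688172] [138.48896813  88.80489904]
```

View pics/g9.png

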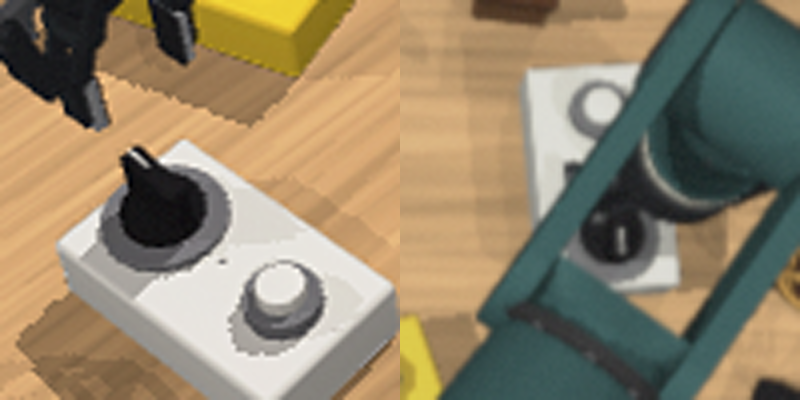

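>>> play_rows(
  deltas=[
    [-0.001,0,-0.03,0],
    [-0.001,0,-0.06,0],
    [-0.001,0,-0.08,0],
    [-0.001,0,-0.086,0],
    [-0.001,0,-0.087,0],
    [-0.001,0,-0.087,0],
  ],
)

```text
t: 37.7
position: [511.7, -290.6, 66.7]
ee_rot: [3.138, 0.113, 0.004]
wrist_force: [-0.2, 0.2, 0.7]
width: 50.9
grip_force: 0.0
```

>>> play_rows(
  deltas=[
    [0,0,0,0],
    [0,0,0,0],
    [0,0,0,0],
    [0,0,0,0],
    [0,0,0,0],
    [0,0,0,0],
  ],
  jaw=1,
  squeeze=40,
)

```text
t: 38.2
position: [511.9, -292.2, 67.2]
ee_rot: [3.136, 0.111, 0.006]
wrist_force: [0.7, -3.4, 6.8]
width: 13.0
grip_force: 43.1
```

>>> play_rows(
  deltas=[
    [0,0,0,-0.08],
    [0,0,0,-0.16],
    [0,0,0,-0.24],
    [0,0,0,-0.32],
    [0,0,0,-0.4],
    [0,0,0,-0.4],
  ],
)

```text
t: 38.7
position: [511.9, -292.2, 67.1]
ee_rot: [3.095, -0.519, 0.007]
wrist_force: [-0.0, -2.6, 5.8]
width: 13.2
grip_force: 43.2
```

>>> play_rows(
  deltas=[
    [0,0,0,-0.08],
    [0,0,0,-0.16],
    [0,0,0,-0.24],
    [0,0,0,-0.32],
    [0,0,0,-0.4],
    [0,0,0,-0.48],
    [0,0,0,-0.56],
    [0,0,0,-0.64],
    [0,0,0,-0.66],
    [0,0,0,-0.66],
  ],
)

```text
t: 39.53
position: [511.8, -292.1, 67.1]
ee_rot: [2.765, -1.488, 0.007]
wrist_force: [0.6, -2.7, 6.9]
width: 12.8
grip_force: 44.6
```

```bash
python3 -c "
from h import *
q=status.read_state(); print(q['ee_rot'],q['wrist_torque'],q['wrist_force'],q['joint_pos'])"
```

```text
[ 2.76459972 -1.48819897  0.00721481] [-0.43657352  0.00719937  0.8525361 ] [ 0.61177498 -2.69877122  6.87543901] [-6.14042300e-01  2.56564292e-01  1.50782943e+00 -1.34085050e-03
  1.37241105e+00  1.94465579e+00]
```

>>> play_rows(
  deltas=[
    [0,0,0,0],
    [0,0,0,0],
    [0,0,0,0],
    [0,0,0,0],
  ],
  jaw=0.4,
)

```text
t: 39.87
position: [510.1, -290.0, 64.0]
ee_rot: [-2.764, 1.491, 0.003]
wrist_force: [0.6, -0.6, 0.0]
width: 51.1
grip_force: 0.0
```

>>> play_rows(
  deltas=[
    [0,0,0.03,0],
    [0,0,0.06,0],
    [0,0,0.06,0.1],
    [-0.03,0.05,0.1,0.22],
    [-0.06,0.08,0.13,0.34],
    [-0.1,0.11,0.16,0.46],
    [-0.14,0.15,0.18,0.58],
    [-0.16,0.18,0.2,0.7],
    [-0.16,0.18,0.2,0.82],
    [-0.16,0.18,0.2,0.94],
    [-0.16,0.18,0.2,1.0],
    [-0.16,0.18,0.2,1.0],
  ],
  jaw=1,
)

```text
t: 40.87
position: [350.3, -109.8, 266.3]
ee_rot: [3.14, 0.021, 0.006]
wrist_force: [-0.8, -1.0, -0.1]
width: 0.4
grip_force: 0.0
```

Run:
```python
from h import *
s=shot('scene');t=shot('top')
q=status.read_state(); print(q['position'],q['ee_rot'],q['width'])
a=np.hstack([cv2.resize(s['img'][230:330,140:240],None,fx=4,fy=4,interpolation=cv2.INTER_CUBIC),cv2.resize(t['img'][150:250,320:420],None,fx=4,fy=4,interpolation=cv2.INTER_CUBIC)])
cv2.imwrite('pics/g10.png',cv2.cvtColor(a,cv2.COLOR_RGB2BGR))
for n,p in(('s',s),('t',t)):
  for r in eyes.search_frame(p,'start_top')[:2]: print(n,np.round(r['xyz']),r['confidence'])
  print((w2px(p,[604,-284.5,67])-([140,230] if n=='s' else [320,150]))*4)
  for r in eyes.search_frame(p,'pot1'): 
    if r['confidence']>.4:print('pot',np.round(r['xyz']))
```

```text
[ 350.49441688 -110.50216338  264.36906261] [-3.14141401e+00 -1.45246620e-02  7.06954689e-04] 0.13442935912824241
s [ 409. -119.   62.] 0.5
[280.78486833 280.7527111 ]
pot [676. -33.  70.]
pot [677.  50.  68.]
pot [591. -32.  68.]
pot [592.  55.  69.]
t [ 603. -288.   72.] 0.45
[202.93807592 106.08207885]
pot [565. -20.  76.]
pot [660.  63.  78.]
pot [658. -21.  78.]
pot [574.  66.  77.]
pot [620.  24.  19.]
```

View pics/g10.png

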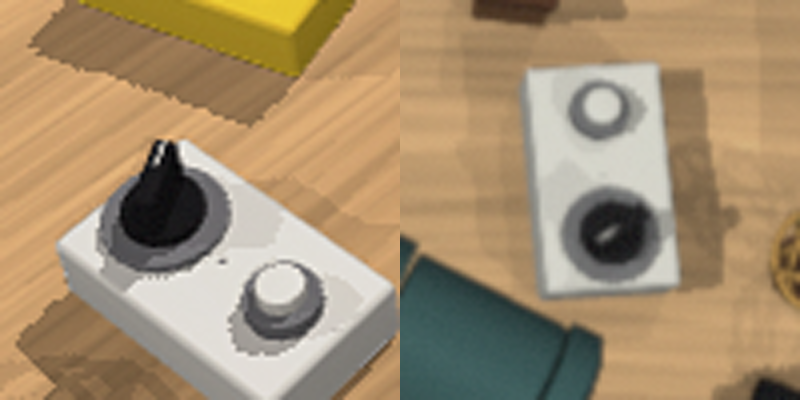

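>>> play_rows(
  deltas=[
    [0.034,-0.023,0,0],
    [0.068,-0.046,0,0],
    [0.1,-0.07,0,0],
    [0.135,-0.093,-0.03,0],
    [0.17,-0.116,-0.06,0],
    [0.2,-0.14,-0.09,0],
    [0.235,-0.163,-0.12,0],
    [0.2535,-0.174,-0.15,0],
    [0.2535,-0.174,-0.18,0],
    [0.2535,-0.174,-0.185,0],
    [0.2535,-0.174,-0.185,0],
    [0.2535,-0.174,-0.185,0],
  ],
)

```text
t: 42.17
position: [602.9, -284.3, 76.7]
ee_rot: [-3.138, -0.016, 0.008]
wrist_force: [1.0, -0.6, 0.6]
width: -0.0
grip_force: 0.0
```

>>> play_rows(
  deltas=[
    [0,0,-0.004,0],
    [0,0,-0.008,0],
    [0,0,-0.011,0],
    [0,0,-0.014,0],
    [0,0,-0.016,0],
    [0,0,-0.018,0],
    [0,0,-0.019,0],
    [0,0,-0.019,0],
  ],
)

```text
t: 42.83
position: [604.5, -284.8, 61.9]
ee_rot: [3.141, 0.017, 0.002]
wrist_force: [-0.8, 0.0, 4.4]
width: 0.2
grip_force: 2.2
```

>>> play_rows(
  deltas=[
    [0,0,-0.001,0],
    [0,0,-0.002,0],
    [0,0,-0.003,0],
    [0,0,-0.004,0],
    [0,0,-0.004,0],
    [0,0,-0.004,0],
  ],
)

```text
t: 43.33
position: [604.6, -284.8, 60.9]
ee_rot: [3.14, 0.017, 0.003]
wrist_force: [-5.0, 2.6, 15.1]
width: -0.1
grip_force: 7.4
```

Bottomed at 15 N. Release and retreat.

>>> play_rows(
  deltas=[
    [0,0,0.01,0],
    [0,0,0.04,0],
    [0,0,0.08,0],
    [-0.03,0.02,0.12,0],
    [-0.06,0.04,0.16,0],
    [-0.1,0.06,0.19,0],
    [-0.14,0.08,0.2,0],
    [-0.17,0.1,0.2,0],
    [-0.2,0.12,0.2,0],
    [-0.2,0.12,0.2,0],
    [-0.2,0.12,0.2,0],
    [-0.2,0.12,0.2,0],
  ],
)

```text
t: 44.33
position: [403.6, -164.2, 257.1]
ee_rot: [3.141, 0.017, 0.002]
wrist_force: [0.6, 0.7, -0.2]
width: 0.1
grip_force: 0.0
```

Run:
```python
from h import *
s=shot('scene')
for r in eyes.search_frame(s,'pot1'):
    if r['confidence']>.4:print('pot',np.round(r['xyz']))
print(status.read_state()['position'])
print(job.hand_in())
```

```text
pot [591. -32.  67.]
pot [675.  49.  67.]
pot [677. -33.  71.]
pot [591.  54.  67.]
[ 404.48244941 -164.9622006   256.26586869]
the job is handed in; nothing more can be done
None
```

I handed the job in at about 44 s, but no verdict came back: all four pots are upright in the tray, the tray is home and pinned, the switch is on, and the start button was pressed down and let go.

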